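Index the drill jig to its third stop and hold it

TASK

The round sound-hole cover on the indexing drill jig has its first hole and must be set for the second: pull the lock bolt by its upright grip straight out, away from the plate, to its end stop, then turn the black wing knob on top three clicks counter-clockwise (seen from above), so that the plate sits in the third detent stop from where it started, without running on to the fourth. Keep a firm grip on the knob in that stop and finish while still holding it, ready for drilling; do not let go. Leave the bolt out, and do not disturb the guitar neck, drill, screwdriver and tin lying around.

Things in the scene. Friction and masses are not known exactly. Their poses are not given: they have to be found in the camera images.
- jig: indexing drill jig screwed to the bench: grey base plate 220 x 235 mm (local x -105 to +115, local y -100 to +135 mm), 15 mm thick, with a 70 mm wide tongue to local y = -185 mm along which the lock bolt slides. Origin on the plate's vertical turning axis, at the base's underside; z up
- cover (a point): centre of the top of the round dark wooden cover blank, 104 mm diameter, 58 mm above the bench, on the turning axis; it rides on a face plate and a steel star wheel of 157 mm diameter with 18 round lobes (30 to 42 mm above the bench). Axes turn with the plate, as the knob's
- bushing (a point): top of the drill bushing, 82 mm above the bench, on the jig's +x side 40 mm from the turning axis; its 24 mm wide aluminium arm runs from there out to 112 mm along local +x and stays below the knob. Axes as the jig's
- detent_housing (a point): top of the dark steel housing of the spring detent, 34 x 36 mm, top 51 mm above the bench, on the jig's +y side 111 mm from the axis. Axes as the jig's
- index_plate (a joint): angle (rad) of plate, cover and knob about the vertical axis; 0 at the start, grows counter-clockwise from above. 18 spring-roller detent stops, one each 0.349 rad (20 deg); the third is at 1.047. Leaving a stop takes about 0.25 N m, falling to nothing at the crest half-way, then the plate is driven on into the next stop. Turns without limit with the bolt out; blocked with it in
- knob: black plastic wing knob: a bar 64 mm long (its x) x 16 mm wide (its y) x 30 mm tall; fixed to the plate, turning with it about its z. Origin at the bar's centre, on the turning axis, 113 mm above the bench (bar from 98 to 128 mm). At home its x is along the jig's x. Pinched across its width from above
- lock_bolt (a joint): how far (m) the lock bolt is drawn out, away from the plate, along the jig's -y: 0 fully in, 0.030 at its end stop. Starts at 0 to 0.005, still locking. About 3 N of friction; stays where it is left
- lock_grip (a point): centre of the bolt's upright black round grip, 20 mm diameter, 34 to 68 mm above the bench (this point at 52 mm); 125 mm from the turning axis with the bolt in; moves with the bolt, axes as the jig's. Low steel keepers (36 mm wide, top 31 mm) stand 89 to 101 mm and 166 to 178 mm from the axis
- guitar_neck: bystander: guitar neck about 680 mm long, 56 mm wide, 27 mm high, lying roughly along x to the left of the jig; origin under the middle of its fretboard
- drill: bystander: cordless drill lying on its side right of the jig, about 235 x 200 x 75 mm; origin under its gear housing
- screwdriver: bystander: screwdriver 200 mm long lying on the bench; origin at its middle
- fret_tin: bystander: round open metal tin, 76 mm diameter, 35 mm high, beyond the jig to its left; origin under its centre

How it is judged:
By the outcome, as a careful person would: the job done as asked, in the order asked, and still so for the second after the job is handed in, while the arm keeps its last pose, push and grip.
It also fails if it takes over 48 s, if anything falls off the work surface, if the arm or the gripper's body presses on something with over 40 N, if the wrist force passes 120 N, or if a joint passes its speed limit or range.

ROBOT

A 6-joint arm with a two-finger parallel gripper is mounted at the origin on the work surface. World frame = base frame: x ahead of the robot, y to its left, z up, the work surface at z = 0. Lengths are in m, angles in rad, forces in N, time in s.
With the tool pointing down it reaches from about 0.35 to 0.975 m from the base axis. Payload 4.9 kg.
Tool frame: the origin (TCP) lies between the finger pads; the fingertips stand 19 mm ahead of it and the grasp point (between the pads) is the TCP; z points along the fingers, y is the line along which they close (so a half turn about z gives the same grasp; the last joint's range is limited). The gripper opens to 85 mm and grips with 20 to 120 N. Pads are 22 mm wide; open, the fingers measure 114 mm over their backs; the gripper's body (76 mm by 85 mm) begins 54 mm behind the grasp point. The pads swing forward as they close: fully open they stand 13 mm farther back than shut.
Start: joints at [-1.225, 0.053, 1.613, -0, 1.476, -0.119], TCP at [0.28, -0.559, 0.25] pointing down, gripper open.
Joint ranges: [-3.01, 3.01], [-1.01, 2.22], [0.06, 2.58], [-1.02, 4.17], [0.09, 2.62], [-3.14, 3.14]. Speed limits (rad/s): [2.57, 2.57, 3.14, 3.14, 3.14, 3.14].

INTERFACE

Orientations are given as a rotation vector (axis times angle).
In Python, from station import ctrl gives the robot as it stands. The module is installed in compiled form; this text tells all that it offers.
- The arm moves only by the tool servo_tool, never from a script. Its argument "increments" is a list that holds one entry, the list of rows, each a list of 5 numbers: the finger opening in cm, from 0 to 8.54, then the shift along the tool's x, y, z in cm, then the turn about the tool's z in degrees. A call has 1 to 5 rows; each row is the pose to reach, as a shift and turn from the pose commanded when the call began, along the tool's axes at that moment; what a row does not reach only later rows make up. A row lasts 1/10 s, in which the tool goes at most 50 mm and 8.59 degrees, less where a joint would pass 70% of its speed; a pose out of reach is approached as far as the arm can. A call with a gripper value outside its range is refused whole. The fingers move at their own pace and stop on an object; "newtons" is the grip in N (left out, the last holds). Time passes only in rows, so rows that repeat a pose let the fingers close. It gives the time, the measured TCP pose, the force, the opening and the grip force at its end, in the units of the state.
- ctrl.get_obs(): the state, without advancing time (a new reading comes with each control period).
- ctrl.get_image(name): name is "scene" or "top" or "wrist"; returns a dict with "img" (480x640x3 uint8, red, green, blue), "fx", "fy", "cx", "cy" (pixels), "k1" (the pictures are not rectified: a ray, as slopes to the right and down, at radius r is drawn at 1 + k1 r^2 times it, then the intrinsics apply), "rvec" (rotation vector, rad) and "tvec" (3), from world to camera coordinates, as OpenCV has them; the wrist camera has in their place "mount" (4x4, takes a point from camera to tool coordinates, whose origin is the TCP and whose axes are the flange's). Camera axes: x right, y down, z forward; pixel columns grow to the right and rows downward; lengths in m; the calibration is good to about 2 mm. A picture is of the moment at which its call begins: read the wrist's pose just before it. There is no depth.
- ctrl.finish_job(): hands the job in; it is judged then, once.
The state is a dict: "t": time; "q": joint angles; "dq": joint speeds; "effort": joint torques, N m; "tool_pos": TCP position; "tool_rot": TCP orientation; "contact_force": force on the tool from outside, world axes, zero at the start; "wrist_torque": the same for the moment, N m; "opening": finger opening in m; "grip_force": force on a finger pad.
Only numpy, scipy, OpenCV 4.12 (cv2) and the standard library are available. Lean on these libraries where they do the work, as an engineer would, in place of code of your own. Each camera call takes 0.05 s, during which the arm holds its last target. There are 200 camera calls.

## Working session

There is one attempt and no reset: what is moved stays moved. The work goes in short steps, Python scripts to look and compute and a tool call to move; the robot and the scene stay as the last step left them, time stands still between calls to the robot, and variables do not carry over. Pictures are saved under pics/ and viewed, at most 10 in all, crops included, and the job is handed in when it is done.

Besides the shell and the picture viewer there is one more tool, called after "Call:" as name(argument=value, ...), one argument or row to a line, values as JSON. servo_tool: Moves the arm, as the interface text tells. Its arguments: {"type":"object","properties":{"increments":{"type":"array"},"newtons":{"type":"number"}},"required":["increments"]}

```bash
mkdir -p pics; python3 - <<'E'
from station import ctrl
import cv2,pickle
o=ctrl.get_obs();print(o)
d={}
for n in("top","scene"):
    c=ctrl.get_image(n);d[n]=c;cv2.imwrite(f"pics/{n}0.png",c["img"][:,:,::-1]);print({k:v for k,v in c.items() if k!="img"})
pickle.dump(d,open("d.pkl","wb"))
E
```

```text
{'t': 0.0, 'q': array([-1.22499887e+00,  5.33366866e-02,  1.61430525e+00, -4.10250061e-05,
        1.47600760e+00, -1.19003192e-01]), 'dq': array([-1.85721348e-04, -2.30954932e-05, -3.28145913e-04, -1.32206346e-03,
       -9.32235994e-06,  7.03967715e-04]), 'effort': array([-2.74629499e-03, -3.93690312e+01, -3.70174670e+01, -2.04203338e-04,
        7.12171241e-03,  4.56945884e-06]), 'tool_pos': array([ 0.2799397 , -0.55813864,  0.24906877]), 'tool_rot': array([-3.05514956e+00, -7.23089067e-01,  4.29051410e-04]), 'contact_force': array([ 0.31533884, -0.36801794,  1.36796653]), 'wrist_torque': array([-0.04073813, -0.01286146,  0.02386345]), 'grip_force': 0.0, 'opening': 0.08547123304067356}
{'fx': 551.2042617341774, 'fy': 551.2042617341774, 'cx': 301.41076582536897, 'cy': 243.32441712704443, 'k1': -0.07424776312720857, 'rvec': array([ 2.16395244, -2.16602843,  0.13272909]), 'tvec': array([-0.0099148 ,  0.5406625 ,  1.17787508])}
{'fx': 534.2564235255516, 'fy': 534.2564235255516, 'cx': 318.01453917130596, 'cy': 237.13794687149118, 'k1': -0.15262001336307948, 'rvec': array([ 2.06293326,  0.87360263, -0.47105489]), 'tvec': array([-0.34448047, -0.14733271,  1.68685118])}
```

View pics/top0.png

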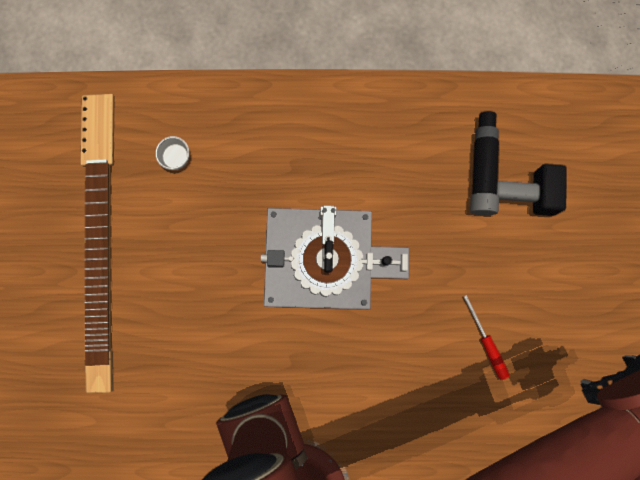

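View pics/scene0.png

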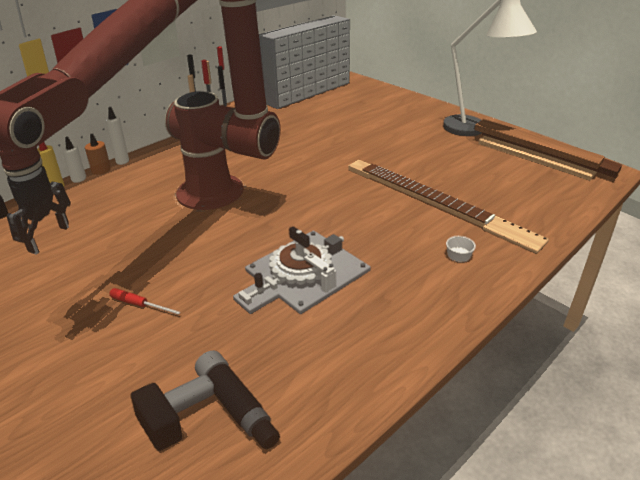

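The top view shows the jig axis near (328,259), with its +x up the picture. The lock grip is at (387,261), the detent housing at (276,259) and the bushing arm at (328,215). The screwdriver and drill are well to the right. The scene view agrees.

```bash
cat > h.py <<'E'
import numpy as np,cv2
def ray(c,px):
    K=np.array([[c["fx"],0,c["cx"]],[0,c["fy"],c["cy"]],[0,0,1.]])
    x,y=(np.array(px,float)-[c["cx"],c["cy"]])/c["fx"]; u=np.array([x,y])
    v=u.copy()
    for _ in range(20): v=u/(1+c["k1"]*(v@v))
    return np.array([v[0],v[1],1.])
def cast(c,px,z):
    R=cv2.Rodrigues(np.array(c["rvec"],float))[0];o=-R.T@c["tvec"];d=R.T@ray(c,px)
    return o+d*(z-o[2])/d[2]
def castw(c,obs,px,z):
    R=cv2.Rodrigues(obs["tool_rot"])[0];M=c["mount"]
    o=R@M[:3,3]+obs["tool_pos"];d=R@M[:3,:3]@ray(c,px)
    return o+d*(z-o[2])/d[2]
def blob(m,near):
    n,l,s,ce=cv2.connectedComponentsWithStats(m.astype(np.uint8))
    ok=[i for i in range(1,n) if s[i,4]>15]
    i=min(ok,key=lambda i:np.hypot(*(ce[i]-near)));return ce[i],s[i],l==i
E
python3 - <<'E'
import pickle;from h import *
from station import ctrl
c=pickle.load(open("d.pkl","rb"))["top"];im=c["img"].astype(int)
dark=im.max(2)<60
for n,p,z in(("grip",(387,261),.068),("knob",(328,257),.128)):
    ce,s,_=blob(dark,p);print(n,ce,s,cast(c,ce,z))
g=(abs(im[:,:,0]-im[:,:,2])<25)&(im.max(2)>80)
ce,s,m=blob(g,(320,260));
cs=max(cv2.findContours(m.astype(np.uint8),0,1)[0],key=cv2.contourArea);r=cv2.minAreaRect(cs);print(s,r)
brown=(im[:,:,0]-im[:,:,2]>35)&(im.max(2)<130);brown[:225]=0;brown[295:]=0;brown[:,:295]=0;brown[:,362:]=0
cs=np.argwhere(brown)[:,::-1].astype(np.float32);cc,rr=cv2.minEnclosingCircle(cs);print(cc,rr,cast(c,cc,.058))
for n,p,z in(("det",(276,258.5),.051),("tongueend",(409,262.5),.015),("jigaxis@58",(327.5,259),.058)):print(n,cast(c,p,z))
cv2.imwrite("pics/crop.png",cv2.resize(c["img"][195:320,250:420,::-1],None,fx=4.5,fy=4.5,interpolation=2))
E
```

```text
grip [385.73611111 260.52777778] [381 256  10  10  72] [ 0.49948568 -0.1893405   0.068     ]
knob [327.37391304 265.5826087 ] [324 257   9  17 115] [ 0.48437442 -0.06186794  0.128     ]
[316 248   9  21 125] ((320.0, 258.0), (20.0, 8.0), 90.0)
(326.74127197265625, 258.73626708984375) 23.71470832824707 [ 0.50433276 -0.06439429  0.058     ]
det [0.50554062 0.04440044 0.051     ]
tongueend [ 0.49948049 -0.24978188  0.015     ]
jigaxis@58 [ 0.50376502 -0.06601473  0.058     ]
```

View pics/crop.png

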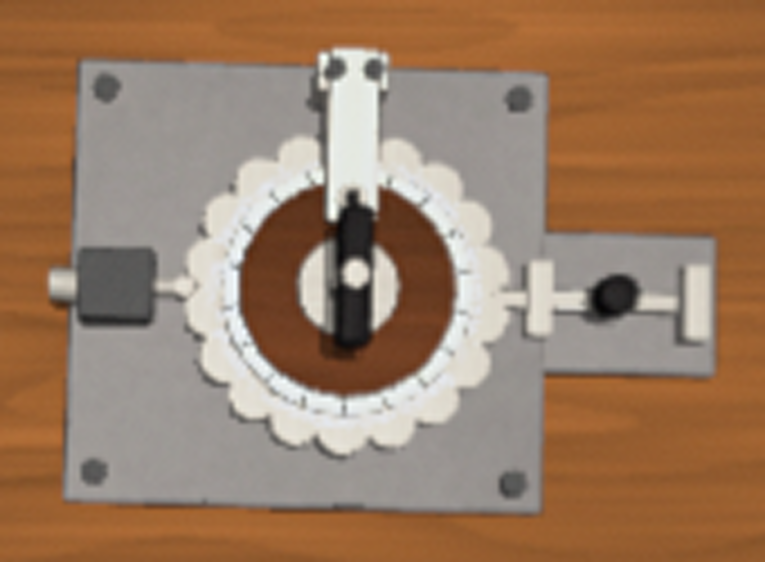

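The crop shows the jig turned about -1.5°. The bolt's grip stands between the two keepers, and the knob lies along jig x, partly hidden under the arm end.

```bash
cat >> h.py <<'E'
def go(o,p,yaw_y):
    "cm in tool axes + deg about tool z to bring TCP to p with tool y at yaw_y deg (mod 360)"
    R=cv2.Rodrigues(o["tool_rot"])[0];d=R.T@(np.array(p)-o["tool_pos"])*100
    cur=np.degrees(np.arctan2(R[1,1],R[0,1]));t=-((yaw_y-cur+180)%360-180)
    print("shift",d.round(2),"turn",round(t,2),"| pos",o["tool_pos"].round(4),"yaw_y",round(cur,2),"tilt",R[:,2].round(3),"F",o["contact_force"].round(1),"open",round(o["opening"],4),"grip",round(o["grip_force"],1),"t",round(o["t"],2))
E
python3 - <<'E'
from h import *;from station import ctrl
go(ctrl.get_obs(),(.4995,-.19,.20),-1.5)
E
```

```text
shift [ 36.13 -23.06   4.97] turn -61.87 | pos [ 0.28   -0.5582  0.2492] yaw_y -63.37 tilt [-0.001  0.002 -1.   ] F [ 0.3  0.4 -0.7] open 0.0854 grip 0.0 t 0.1
```

Call:
servo_tool(
  increments=[
    [[8.5,4,-2.6,0.5,-8],[8.5,8,-5.1,1,-16],[8.5,12,-7.7,1.5,-24],[8.5,16,-10.2,2,-32],[8.5,20,-12.8,2.5,-38]],
  ],
  newtons=40,
)

```text
t: 0.6
tool_pos: [0.402, -0.3528, 0.2246]
tool_rot: [-2.651, -1.685, -0.0]
contact_force: [1.1, 1.1, -0.4]
opening: 0.0849
grip_force: 0.0
```

```bash
python3 - <<'E'
from h import *;from station import ctrl
go(ctrl.get_obs(),(.4995,-.19,.20),-1.5)
E
```

```text
shift [18.87  1.92  2.47] turn -23.62 | pos [ 0.402  -0.3528  0.2246] yaw_y -25.12 tilt [-0.     0.001 -1.   ] F [ 1.1  1.1 -0.4] open 0.0849 grip 0.0 t 0.6
```

Call:
servo_tool(
  increments=[
    [[6,5,0.5,0.6,-7],[6,10,1,1.2,-14],[6,15,1.5,1.8,-20],[6,18.9,1.9,2.4,-23.6],[6,18.9,1.9,2.4,-23.6]],
  ],
)

```text
t: 1.1
tool_pos: [0.5006, -0.1876, 0.1997]
tool_rot: [-2.246, -2.192, -0.001]
contact_force: [-0.4, -0.4, -0.4]
opening: 0.06
grip_force: 0.0
```

```bash
python3 - <<'E'
from h import *;from station import ctrl
import pickle
o=ctrl.get_obs();c=ctrl.get_image("wrist");pickle.dump((o,c),open("w1.pkl","wb"))
cv2.imwrite("pics/w1.png",c["img"][:,:,::-1]);print(c["mount"].round(3))
go(o,(.4995,-.19,.056),-1.5)
E
```

```text
[[ 0.    -0.944 -0.329  0.086]
 [ 1.     0.    -0.     0.   ]
 [ 0.    -0.329  0.944 -0.123]
 [ 0.     0.     0.     1.   ]]
shift [-0.27 -0.07 14.37] turn 0.12 | pos [ 0.5006 -0.1876  0.1997] yaw_y -1.38 tilt [-0.002  0.003 -1.   ] F [-0.4 -0.4 -0.4] open 0.06 grip 0.0 t 1.1
```

View pics/w1.png

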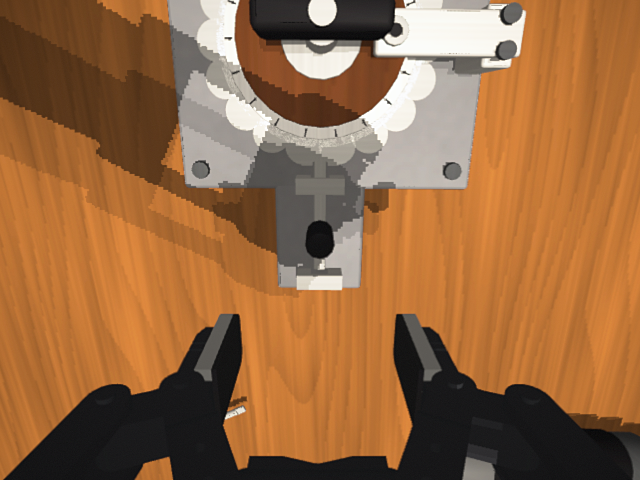

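The wrist view shows the grip at about (320,239), with its top face near (320,232) and its foot near (320,250). The fingers straddle it symmetrically. The knob is at the top edge, with its cap at (322,11).

```bash
python3 - <<'E'
from h import *
import pickle
o,c=pickle.load(open("w1.pkl","rb"));im=c["img"].astype(int)
ce,s,m=blob(im.max(2)<45,(320,239));print(ce,s)
for p,z in((ce,.052),((320,232),.068),((322,11),.130),((201,170),.018),((452,171),.018),((320,282),.031)):print(p,castw(c,o,p,z).round(4))
g=castw(c,o,ce,.052);go(o,(g[0],g[1],.056),-1.5)
E
```

```text
[319.11425206 239.21672556] [306 221  28  37 849]
[319.11425206 239.21672556] [ 0.5015 -0.1922  0.052 ]
(320, 232) [ 0.5023 -0.1818  0.068 ]
(322, 11) [ 0.5054 -0.0643  0.13  ]
(201, 170) [ 0.4134 -0.1463  0.018 ]
(452, 171) [ 0.6028 -0.1515  0.018 ]
(320, 282) [ 0.5013 -0.2349  0.031 ]
shift [-0.48  0.13 14.37] turn 0.12 | pos [ 0.5006 -0.1876  0.1997] yaw_y -1.38 tilt [-0.002  0.003 -1.   ] F [-0.4 -0.4 -0.4] open 0.06 grip 0.0 t 1.1
```

Call:
servo_tool(
  increments=[
    [[6,-0.25,0.1,5,0],[6,-0.25,0.1,10,0],[6,-0.25,0.1,13,0],[6,-0.25,0.1,14.4,0],[2,-0.25,0.1,14.4,0]],
  ],
  newtons=40,
)

```text
t: 1.65
tool_pos: [0.4989, -0.1946, 0.0552]
tool_rot: [-2.254, -2.182, 0.002]
contact_force: [0.5, 0.6, 0.7]
opening: 0.0467
grip_force: 0.0
```

Call:
servo_tool(
  increments=[
    [[1,0,0,0,0],[1,0,0,0,0],[1,0,0,0,0],[1,0,0,0,0],[1,0,0,0,0]],
  ],
)

```text
t: 2.15
tool_pos: [0.5016, -0.1958, 0.06]
tool_rot: [2.253, 2.185, -0.001]
contact_force: [-4.2, -1.5, 7.1]
opening: 0.0185
grip_force: 39.1
```

```bash
python3 - <<'E'
from h import *;from station import ctrl
import pickle
o=ctrl.get_obs();go(o,(.5005,-.226,.056),-1.5);print(o["wrist_torque"])
c=ctrl.get_image("wrist");cv2.imwrite("pics/w2.png",c["img"][:,:,::-1]);go(ctrl.get_obs(),(.5005,-.226,.056),-1.5)
E
```

```text
shift [-3.02 -0.02  0.4 ] turn -0.26 | pos [ 0.5016 -0.1958  0.06  ] yaw_y -1.76 tilt [ 0.002 -0.003 -1.   ] F [-4.2 -1.5  7.1] open 0.0185 grip 39.1 t 2.15
[-0.2458549   0.73730342 -0.06162108]
shift [-3.02 -0.02  0.41] turn -0.26 | pos [ 0.5017 -0.1958  0.06  ] yaw_y -1.76 tilt [ 0.002 -0.003 -1.   ] F [-4.1 -1.5  7.4] open 0.0185 grip 39.1 t 2.2
```

View pics/w2.png

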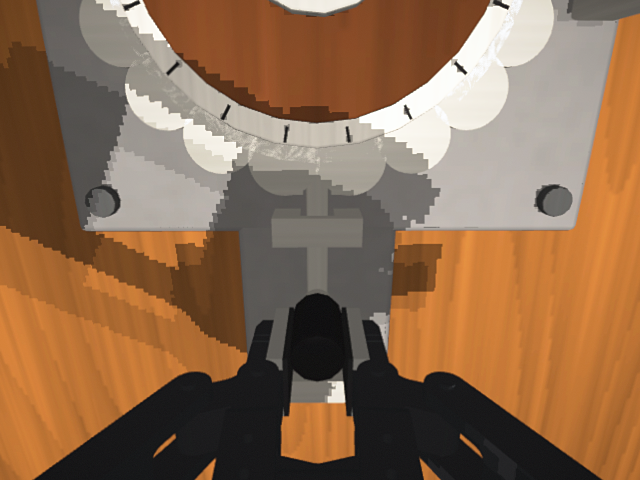

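The grip is held between the pads around (318,335), clear of the front keeper. Next I pull it out.

Call:
servo_tool(
  increments=[
    [[1,-0.6,0,0,0],[1,-1.2,0,0,0],[1,-1.8,0,0,0],[1,-2.3,0,0,0],[1,-2.6,0,0,0]],
  ],
)

```text
t: 2.7
tool_pos: [0.5009, -0.2209, 0.0599]
tool_rot: [2.254, 2.186, 0.002]
contact_force: [-4.2, 4.1, 7.1]
opening: 0.0189
grip_force: 39.3
```

Call:
servo_tool(
  increments=[
    [[1,-0.2,0,0,0],[1,-0.4,0,0,0],[1,-0.5,0,0,0],[1,-0.5,0,0,0],[1,-0.5,0,0,0]],
  ],
)

```text
t: 3.2
tool_pos: [0.5008, -0.2225, 0.0598]
tool_rot: [-2.253, -2.184, -0.009]
contact_force: [-3.5, 12.6, 12.4]
opening: 0.0185
grip_force: 39.7
```

Call:
servo_tool(
  increments=[
    [[1,-0.3,0,0,0],[1,-0.3,0,0,0],[1,-0.3,0,0,0]],
  ],
)

```text
t: 3.5
tool_pos: [0.5008, -0.2228, 0.0596]
tool_rot: [-2.25, -2.18, -0.015]
contact_force: [-4.1, 24.5, 15.4]
opening: 0.0189
grip_force: 40.0
```

Call:
servo_tool(
  increments=[
    [[1,0.55,0,0,0],[1,0.55,0,0,0],[4,0.55,0,0,0],[5,0.55,0,0,0],[5,0.55,0,0,0]],
  ],
)

```text
t: 4.0
tool_pos: [0.5001, -0.2232, 0.0577]
tool_rot: [2.255, 2.186, 0.001]
contact_force: [-0.2, 0.1, 0.8]
opening: 0.0503
grip_force: 0.0
```

Call:
servo_tool(
  increments=[
    [[5,0,0,-4,0],[5,0,0,-8,0],[5,0,0,-12,0],[6,0,0,-15,0],[6,0,0,-15,0]],
  ],
)

```text
t: 4.5
tool_pos: [0.5024, -0.2248, 0.2137]
tool_rot: [2.248, 2.179, 0.004]
contact_force: [-0.1, -0.4, -0.2]
opening: 0.0604
grip_force: 0.0
```

```bash
python3 - <<'E'
from h import *;from station import ctrl
o=ctrl.get_obs();go(o,(.504,-.085,.23),-91.5)
E
```

```text
shift [13.97 -0.26 -1.71] turn 89.72 | pos [ 0.5024 -0.2248  0.2137] yaw_y -1.78 tilt [ 0.01  -0.006 -1.   ] F [-0.1 -0.4 -0.2] open 0.0604 grip 0.0 t 4.5
```

Call:
servo_tool(
  increments=[
    [[6,3.5,0,-1,8.5],[6,7,0,-1.7,17],[6,10.5,-0.1,-1.7,25.5],[6,14,-0.2,-1.7,34],[6,15.9,-0.2,-1.7,42.5]],
  ],
)

```text
t: 5.0
tool_pos: [0.502, -0.0618, 0.2231]
tool_rot: [-2.896, -1.213, 0.001]
contact_force: [0.6, -0.2, -0.0]
opening: 0.0603
grip_force: 0.0
```

Call:
servo_tool(
  increments=[
    [[6,0,0,0,8.5],[6,0,0,0,17],[6,0,0,0,25.5],[6,0,0,0,34],[6,0,0,0,42.5]],
  ],
)

```text
t: 5.5
tool_pos: [0.5022, -0.0639, 0.2229]
tool_rot: [-3.14, -0.079, 0.003]
contact_force: [-0.2, -0.3, 0.6]
opening: 0.0602
grip_force: 0.0
```

Call:
servo_tool(
  increments=[
    [[6,0,0,0,4.7],[6,0,0,0,4.7],[6,0,0,0,4.7]],
  ],
)

```text
t: 5.8
tool_pos: [0.5023, -0.064, 0.2234]
tool_rot: [-3.141, 0.038, 0.002]
contact_force: [-0.6, 0.0, 0.6]
opening: 0.0603
grip_force: 0.0
```

```bash
python3 - <<'E'
from h import *;from station import ctrl
import pickle
o=ctrl.get_obs();c=ctrl.get_image("wrist");t=ctrl.get_image("top");pickle.dump((o,c,t),open("w3.pkl","wb"))
cv2.imwrite("pics/w3.png",c["img"][:,:,::-1])
go(o,(.504,-.0645,.115),-91.5);print(o["q"])
E
```

```text
shift [ 0.18  0.05 10.84] turn 0.12 | pos [ 0.5023 -0.064   0.2234] yaw_y -91.38 tilt [-0.001  0.    -1.   ] F [-0.6  0.   0.6] open 0.0603 grip 0.0 t 5.8
[-2.73806335e-01 -2.17766876e-01  1.91255760e+00  4.63679551e-05
  1.44801974e+00  1.32101078e+00]
```

View pics/w3.png

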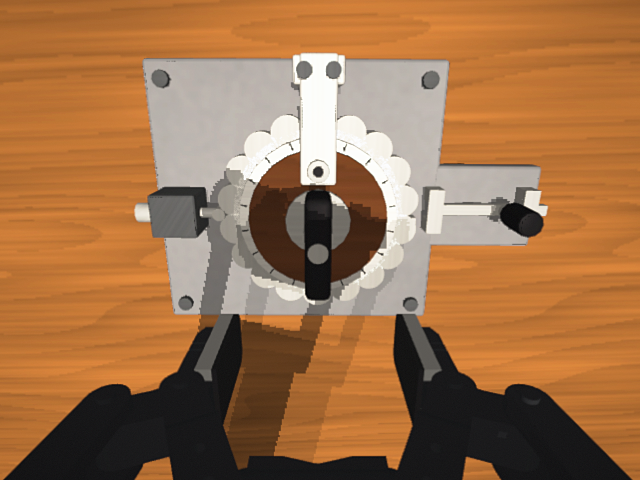

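The bolt stays out, with its grip at (522,217) next to the outer keeper. The knob bar runs vertically at column 318, with its cap at (318,254). The cover disc is centred near (318,217).

```bash
python3 - <<'E'
from h import *
import pickle
o,c,t=pickle.load(open("w3.pkl","rb"));im=c["img"].astype(int)
for p,z in(((318,254),.130),((318,217),.058),((306.5,290),.128),((329.5,290),.128),((318,172),.082)):print(p,castw(c,o,p,z).round(4))
ce,s,m=blob(im.max(2)<45,(318,270));print(ce,s)
ys,xs=np.where(m);k=(ys>225)&(ys<295);
rows=[(xs[ys==r].min()+xs[ys==r].max())/2 for r in range(272,292)]
print(rows[0],rows[-1]); print(castw(c,o,(np.mean(rows),282),.128))
a=castw(c,o,(rows[-1],291),.128);print(a)
E
```

```text
(318, 254) [ 0.5058 -0.0637  0.13  ]
(318, 217) [ 0.5079 -0.0639  0.058 ]
(306.5, 290) [ 0.4822 -0.0563  0.128 ]
(329.5, 290) [ 0.4818 -0.07    0.128 ]
(318, 172) [ 0.5451 -0.0647  0.082 ]
[317.527897  244.3111588] [ 305  190   27  110 2330]
317.5 317.5
[ 0.48726581 -0.06291498  0.128     ]
[ 0.48135483 -0.06284836  0.128     ]
```

Call:
servo_tool(
  increments=[
    [[6,0.27,0,4,0],[6,0.27,0,8,0],[6,0.27,0,10.2,0],[6,0.27,0,10.8,0],[6,0.27,0,10.8,0]],
  ],
  newtons=40,
)

```text
t: 6.4
tool_pos: [0.5048, -0.064, 0.1156]
tool_rot: [-3.141, 0.04, 0.003]
contact_force: [0.1, -0.2, -0.0]
opening: 0.0597
grip_force: 0.0
```

Call:
servo_tool(
  increments=[
    [[2,0,0,0,0],[1,0,0,0,0],[1,0,0,0,0],[1,0,0,0,0],[1,0,0,0,0]],
  ],
)

```text
t: 6.9
tool_pos: [0.5065, -0.0642, 0.1183]
tool_rot: [3.141, -0.04, 0.004]
contact_force: [-0.9, 2.0, 6.0]
opening: 0.0153
grip_force: 81.3
```

Call:
servo_tool(
  increments=[
    [[0.5,0,0,0,0],[0.5,0,0,0,0],[0.5,0,0,0,0]],
  ],
  newtons=90,
)

```text
t: 7.2
tool_pos: [0.5065, -0.0642, 0.1185]
tool_rot: [3.141, -0.04, 0.004]
contact_force: [-1.9, 0.2, 7.4]
opening: 0.0149
grip_force: 95.9
```

```bash
python3 - <<'E'
from h import *;from station import ctrl
o=ctrl.get_obs();go(o,(.505,-.0637,.115),-91.5);print(o["wrist_torque"])
E
```

```text
shift [-0.15 -0.05  0.35] turn 0.03 | pos [ 0.5065 -0.0642  0.1185] yaw_y -91.47 tilt [ 0.003 -0.001 -1.   ] F [-1.9  0.2  7.4] open 0.0149 grip 95.9 t 7.2
[ 0.20888733  0.32249151 -0.03152148]
```

Call:
servo_tool(
  increments=[
    [[0.5,0,0,0,-4],[0.5,0,0,0,-8],[0.5,0,0,0,-12],[0.5,0,0,0,-16],[0.5,0,0,0,-20]],
  ],
)

```text
t: 7.7
tool_pos: [0.5064, -0.0639, 0.1185]
tool_rot: [3.1, 0.511, 0.004]
contact_force: [-1.5, 2.5, 6.5]
opening: 0.0148
grip_force: 96.3
```

```bash
python3 - <<'E'
from h import *;from station import ctrl
o=ctrl.get_obs();go(o,(.505,-.0637,.115),-31.5);print(o["wrist_torque"])
E
```

```text
shift [-0.13 -0.06  0.35] turn -39.78 | pos [ 0.5064 -0.0639  0.1185] yaw_y -71.28 tilt [ 0.003  0.    -1.   ] F [-1.5  2.5  6.5] open 0.0148 grip 96.3 t 7.7
[ 0.32746845  0.31163879 -0.33150779]
```

Call:
servo_tool(
  increments=[
    [[0.5,0,0,0,-4],[0.5,0,0,0,-8],[0.5,0,0,0,-12],[0.5,0,0,0,-16],[0.5,0,0,0,-20]],
  ],
)

```text
t: 8.2
tool_pos: [0.5063, -0.0636, 0.1185]
tool_rot: [-2.964, -1.041, -0.004]
contact_force: [-2.4, 5.5, 8.7]
opening: 0.0147
grip_force: 96.5
```

Call:
servo_tool(
  increments=[
    [[0.5,0,0,0,-4],[0.5,0,0,0,-8],[0.5,0,0,0,-12],[0.5,0,0,0,-16],[0.5,0,0,0,-19.8]],
  ],
)

```text
t: 8.7
tool_pos: [0.506, -0.0633, 0.1185]
tool_rot: [-2.74, -1.535, -0.003]
contact_force: [-3.8, 3.5, 9.6]
opening: 0.0146
grip_force: 96.4
```

Call:
servo_tool(
  increments=[
    [[0.5,0,0,0,0],[0.5,0,0,0,0],[0.5,0,0,0,0]],
  ],
)

```text
t: 9.0
tool_pos: [0.506, -0.0633, 0.1185]
tool_rot: [-2.742, -1.531, -0.003]
contact_force: [-4.3, 3.5, 9.9]
opening: 0.0147
grip_force: 96.3
```

```bash
python3 - <<'E'
from h import *;from station import ctrl
import pickle
o=ctrl.get_obs();go(o,(.505,-.0637,.115),-31.5);print(o["wrist_torque"],o["q"])
c=ctrl.get_image("wrist");pickle.dump((o,c),open("w4.pkl","wb"));cv2.imwrite("pics/w4.png",c["img"][:,:,::-1])
E
```

```text
shift [-0.09 -0.07  0.35] turn -0.14 | pos [ 0.506  -0.0633  0.1185] yaw_y -31.64 tilt [ 0.001  0.002 -1.   ] F [-4.3  3.5  9.9] open 0.0147 grip 96.3 t 9.0
[0.76819419 0.57627297 0.1107297 ] [-2.71486414e-01 -1.04219611e-01  1.99576411e+00  1.96777230e-03
  1.24933595e+00  2.80156910e-01]
```

View pics/w4.png

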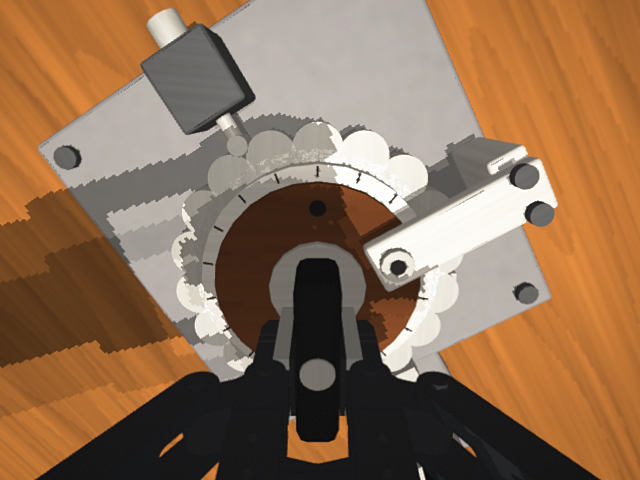

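The drilled hole is at (318,208), in line with the held knob and well away from the bushing at (398,266). The detent roller at (237,146) sits between two lobes. I'll check the angle in numbers, then hand in.

```bash
python3 - <<'E'
from h import *;from station import ctrl
import pickle
o,c=pickle.load(open("w4.pkl","rb"))
a=np.array([.505,-.0637])
h=castw(c,o,(318,208),.058)[:2]-a;b=castw(c,o,(398,266),.082)[:2]-a
print(h,b,np.degrees(np.arctan2(h[1],h[0])-np.arctan2(b[1],b[0])))
t=ctrl.get_image("top");im=t["img"].astype(int);cv2.imwrite("pics/t5.png",cv2.resize(t["img"][195:320,250:420,::-1],None,fx=4.5,fy=4.5))
E
```

```text
[0.02181546 0.03416889] [ 0.04072613 -0.0004216 ] 58.03651585312069
```

View pics/t5.png

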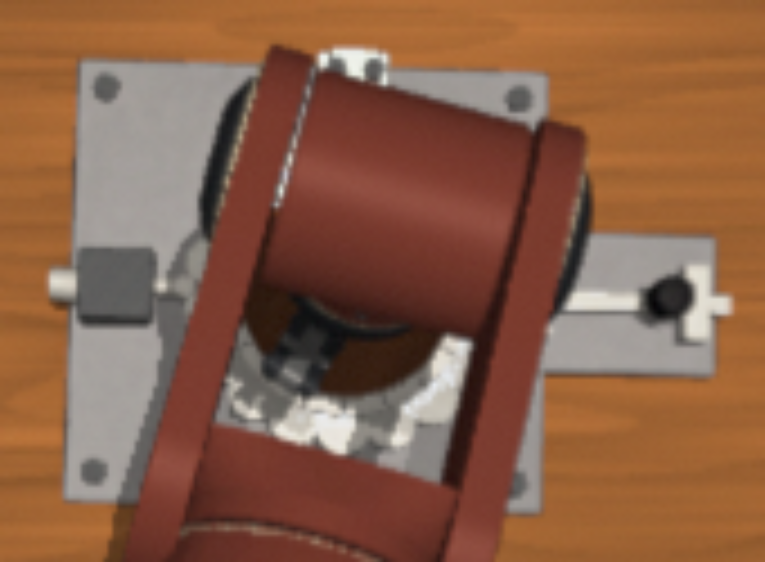

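The bolt is still fully out, with its grip against the outer keeper. The plate measures 58° from the hole and 59.8° from the tool's turn, so it sits in the third stop and is still held.

```bash
python3 -c "
from station import ctrl;print(ctrl.finish_job())"
```

```text
the job is handed in; nothing more can be done
None
```

The job is handed in: the lock bolt was pulled to its end stop and left out, and the plate was turned three clicks counter-clockwise into the third stop, with the knob still held at about 96 N when I finished (robot clock about 9 s).

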